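# Eject a sample box and trap it on the chute

### The arm

A 6-joint arm with a two-finger parallel gripper is mounted at the origin on the work surface. World frame = base frame: x ahead of the robot, y to its left, z up, the work surface at z = 0. Lengths are in mm, angles in degrees, forces in N, time in s.
With the tool pointing down it reaches from about 350 to 850 mm from the base axis. Payload 8.1 kg.
Tool frame: the origin (TCP) lies between the finger pads; the fingertips stand 17 mm ahead of it and the grasp point (between the pads) lies 2 mm behind it; y points along the fingers, x is the direction in which the jaws open and shut, and the axes are right-handed (so a half turn about y gives the same grasp; the last joint's range is limited). The gripper opens to 93 mm and grips with 3 to 60 N. Pads are 15 mm wide; open, the fingers measure 128 mm over their backs; the gripper's body (75 mm by 188 mm) begins 65 mm behind the grasp point.
Start: joints at [70.737, 7.471, 85.268, -0, 87.261, -4.893], TCP at [148.885, 581.239, 235.635] pointing down, gripper open.
Joint ranges: [-169.43, 169.43], [-51.17, 129.36], [1.28, 143.12], [-76.62, 256.62], [0, 156.53], [-152.29, 152.29]. Speed limits (degrees/s): [136.94, 136.94, 159.86, 180, 180, 180].

### API

Orientations are given as a 3x3 rotation matrix whose columns are the frame's x, y, z axes.
In Python, from station import ctrl, camera gives the robot as it stands.
- The arm moves only by the tool arm_command, never from a script. Its argument "commands" is a list of rows, each a list of 3 entries, a list of its own where there are three numbers: the shift along the tool's x, y, z in cm, then the turn, a rotation vector about the tool's x, y, z in degrees, then the finger opening in cm, from 0 to 9.3. A call has 1 to 8 rows; each row shifts and turns the commanded pose from where the row before left it, along the tool's axes as they then stand; what a row does not reach is not made up. A row lasts 1/10 s, in which the tool goes at most 50 mm and 8.59 degrees, less where a joint would pass 70% of its speed; a pose out of reach is approached as far as the arm can. A call is refused whole if a number of a shift passes 5 or a number of a turn 8.59, either way. A call with a gripper value outside its range is refused whole. The fingers move at their own pace and stop on an object; the grip force is fixed at half the most. Time passes only in rows, so rows that do not move let the fingers close. It gives the time, the measured TCP pose, the force and the opening at its end, in the units of the state.
- ctrl.get_obs(): the state, without advancing time (a new reading comes with each control period).
- camera(name): name is "scene" or "top"; returns a dict with "img" (384x512x3 uint8, red, green, blue), "K" (3x3 intrinsics, pixels), "rvec" (rotation vector, rad) and "tvec" (3), from world to camera coordinates, as OpenCV has them. Camera axes: x right, y down, z forward; pixel columns grow to the right and rows downward; lengths in mm; the calibration is good to about 2 mm. A picture is of the moment at which its call begins. There is no depth.
- ctrl.close_job(): hands the job in, once; it reports no verdict.
The state is a dict: "t": time; "q": joint angles; "joint_velocities": joint speeds; "tau": joint torques, N m; "position": TCP position; "ee_rot": TCP orientation; "wrist_force": force on the tool from outside, world axes, zero at the start; "ft_torque": the same for the moment, N m; "gripper_width": finger opening in mm.
Only numpy, scipy, OpenCV 4.12 (cv2) and the standard library are available. Lean on these libraries where they do the work, as an engineer would, in place of code of your own. Each camera call takes 0.05 s, during which the arm holds its last target. There are 200 camera calls.

### The job

Two spring dispensers stand on the storeroom table: at the one loaded with the red-lidded box, press its yellow key fully down with one fingertip and, with the other finger standing in the chute, stop the box that pops out before it runs off the open end. Only press and block: do not pinch or lift the box, and leave the green box's dispenser and everything else alone. Finish while still holding, with the key kept down under one finger and the box resting against the other on the chute.

Things in the scene. Friction and masses are not known exactly. Their poses are not given: they have to be found in the camera images.
- disp_red: Spring dispenser loaded with the red-lidded box (the one to work): blue base plate 270 x 130 mm; both dispensers are alike and only the lid colour of the box in them tells them apart, and they may stand in either place, turned. Fixed to the table. Origin: on the table, 10 mm in +x from the plate's middle. Its x axis points along the chute towards the open, low end; y points from the chute towards the key; z up.
- lane_red: Smooth, slippery white chute of the red dispenser, sloping down 16 degrees towards its open end. Origin = point catch_red, on the chute floor, mid-width; x runs down the slope, y across it, z square to the floor. Floor 45 mm wide between two rails that stand 10 mm above it; the floor ends openly at x = +90 mm and a box beyond it drops to the table.
- catch_red (a point): Good place to stop the box: point on the chute floor, mid-width, 45 mm above the table, level with the middle of the key's length and 60 mm (in -y of the dispenser) from the key's middle.
- keytop_red (a point): Middle of the top of the red dispenser's yellow key, a flat pad 60 mm along the chute by 36 mm across, beside the chute; its top is 71 mm above the table when up and 57 mm when fully down, i.e. 12 mm above the chute floor at catch_red. Moves with the key.
- key_red (a joint): Travel of the key, m: 0 up, 0.014 fully down. Spring: starts to move at 1.5 N, 5 N at the bottom, comes back up when let go. A steel gate across the chute is part of the key and sinks with it: after 9 to 10 mm the box is free, and a spring kicks it down the chute at once (a fraction of a second to the open end).
- box_red: Loose box with a red lid, paper-wrapped, 56 mm along the chute x 40 mm wide x 34 mm tall, about 150 g. Origin: middle of its underside, x axis along its length down the chute. Loaded, its leading end stands at x = -60 mm of lane_red (its origin at x = -88 mm), held by the gate.
- disp_green: Spring dispenser loaded with the green-lidded box (leave alone): blue base plate 270 x 130 mm; both dispensers are alike and only the lid colour of the box in them tells them apart, and they may stand in either place, turned. Fixed to the table. Origin: on the table, 10 mm in +x from the plate's middle. Its x axis points along the chute towards the open, low end; y points from the chute towards the key; z up.
- lane_green: Smooth, slippery white chute of the green dispenser, sloping down 16 degrees towards its open end. Origin = point catch_green, on the chute floor, mid-width; x runs down the slope, y across it, z square to the floor. Floor 45 mm wide between two rails that stand 10 mm above it; the floor ends openly at x = +90 mm and a box beyond it drops to the table.
- catch_green (a point): Good place to stop the box: point on the chute floor, mid-width, 45 mm above the table, level with the middle of the key's length and 60 mm (in -y of the dispenser) from the key's middle.
- keytop_green (a point): Middle of the top of the green dispenser's yellow key, a flat pad 60 mm along the chute by 36 mm across, beside the chute; its top is 71 mm above the table when up and 57 mm when fully down, i.e. 12 mm above the chute floor at catch_green. Moves with the key.
- key_green (a joint): Travel of the key, m: 0 up, 0.014 fully down. Spring: starts to move at 1.5 N, 5 N at the bottom, comes back up when let go. A steel gate across the chute is part of the key and sinks with it: after 9 to 10 mm the box is free, and a spring kicks it down the chute at once (a fraction of a second to the open end).
- box_green: Loose box with a green lid, paper-wrapped, 56 mm along the chute x 40 mm wide x 34 mm tall, about 150 g. Origin: middle of its underside, x axis along its length down the chute. Loaded, its leading end stands at x = -60 mm of lane_green (its origin at x = -88 mm), held by the gate.
- jar: Bystander, loose: jar with a white cap, 52 mm across, 70 mm tall. Origin: at its underside.
- sample1: Bystander, loose: paper-wrapped box with a red lid, 60 x 45 x 75 mm tall. Origin: at its underside.
- sample2: Bystander, loose: white box with a red lid, 50 x 50 x 50 mm. Origin: at its underside.
- sample3: Bystander, loose: paper-wrapped box with a red lid, 70 x 50 x 60 mm tall. Origin: at its underside.
- brush: Bystander, loose: brush lying on the table. Origin: on the table under it.
- cup: Bystander, loose: white cup, 72 mm across, 80 mm tall. Origin: at its underside.
Not all that is in view belongs to the job. What is shaped like the box_red but black or purple is not meant.

How it is judged (in metres and radians):
On the way, in this order (a step that is already met when the one before it is completed fails the run):
1. the red box's key is pressed down (value of joint key_red above 0.007 m), for 0.02 s.
2. the popped box is stopped by the fingers on the chute while the key is still down (value of joint key_red above 0.0105 m and x of box_red in the frame of lane_red between -0.075 and 0.05 m and contact force between the fingers and box_red above 0.03 N and contact force between the fingers and disp_red above 0.5 N), for 0.3 s.
At the end, for the whole second after the job is handed in: The red dispenser's key is held at least 10.5 mm down by the fingers; the red box, popped 13 mm or more, lies still and flat on the chute (origin at x = -75 to +50 mm of lane_red, under 10 mm off the floor) against the fingers (over 0.03 N); the green key is up (all of step 2 and linear speed of box_red below 0.02 m/s and z of box_red in the frame of lane_red below 0.01 m and contact force between box_red and lane_red above 0.2 N and value of joint key_green below 0.004 m); the arm keeps its last pose, push and grip.
It fails at once if the red box runs off the end of the chute (x of box_red in the frame of lane_red above 0.075 m or horizontal distance between box_red and catch_red above 0.12 m).
It fails at once if the red box is lifted or carried off the chute floor (z of box_red in the frame of lane_red above 0.012 m).
It fails at once if the other dispenser is worked or its box disturbed (value of joint key_green above 0.006 m or distance of box_green from where it was at the start of the episode above 0.012 m).
It fails at once if something else on the table is moved or lifted (distance of any of jar, sample1, sample2, sample3, brush, cup from where it was at the start of the episode above 0.025 m).
It also fails if it takes over 32 s, if anything falls off the work surface, if the arm or the gripper's body presses on something with over 40 N, if the wrist force passes 120 N, or if a joint passes its speed limit or range.

## Working session

There is one attempt and no reset: what is moved stays moved. The work goes in short steps, Python scripts to look and compute and a tool call to move; the robot and the scene stay as the last step left them, time stands still between calls to the robot, and variables do not carry over. Pictures are saved under pics/ and viewed, about 8 in all and at most 12, crops included, and the job is handed in when it is done.

Besides the shell and the picture viewer there is one more tool, called after ">>>" by a JSON object that holds its "op" and its "data", one argument or row to a line. arm_command: Moves the arm, as the interface text tells. Its arguments: {"type":"object","properties":{"commands":{"type":"array"}},"required":["commands"]}

```bash
mkdir -p pics; ls; python3 - <<'E'
from station import ctrl,camera
import cv2,numpy as np
o=ctrl.get_obs();print(o)
for n in("scene","top"):
    c=camera(n);cv2.imwrite(f"pics/{n}0.png",cv2.resize(c["img"][:,:,::-1],None,fx=1.5,fy=1.5));print(c["K"],c["rvec"],c["tvec"])
E
```

```text
pics
{'t': 0.0, 'q': array([ 7.07386222e+01,  7.51383367e+00,  8.53290947e+01, -2.09899579e-04,
        8.72614452e+01, -4.89333390e+00]), 'joint_velocities': array([ 0.00268476,  0.0023694 , -0.05151864,  0.06004972,  0.04038708,
       -0.10498475]), 'tau': array([ 6.50134789e-04, -5.59816146e+01, -4.91782737e+01,  7.67629221e-02,
        3.48634401e-02, -9.25476911e-05]), 'position': array([148.69440132, 580.72871679, 234.6024769 ]), 'ee_rot': array([[ 2.48148916e-01, -5.97471805e-04, -9.68721714e-01],
       [ 9.68720197e-01, -1.72089833e-03,  2.48149589e-01],
       [-1.81533396e-03, -9.99998341e-01,  1.51743949e-04]]), 'wrist_force': array([-1.09855818,  0.31175522,  0.36146908]), 'ft_torque': array([-0.00037563, -0.00870175,  0.01249354]), 'gripper_width': 92.92904649255586}
[[439.38021612   0.         264.25919047]
 [  0.         439.38021612 191.52099933]
 [  0.           0.           1.        ]] [ 1.28494879  2.04258175 -1.09771193] [ 193.91892425 -212.30724354 1844.50455228]
[[354.24241033   0.         251.23218372]
 [  0.         354.24241033 197.09920312]
 [  0.           0.           1.        ]] [ 2.19015771 -2.18568928  0.10580997] [  27.17803307  527.17489055 1009.72478844]
```

View pics/scene0.png

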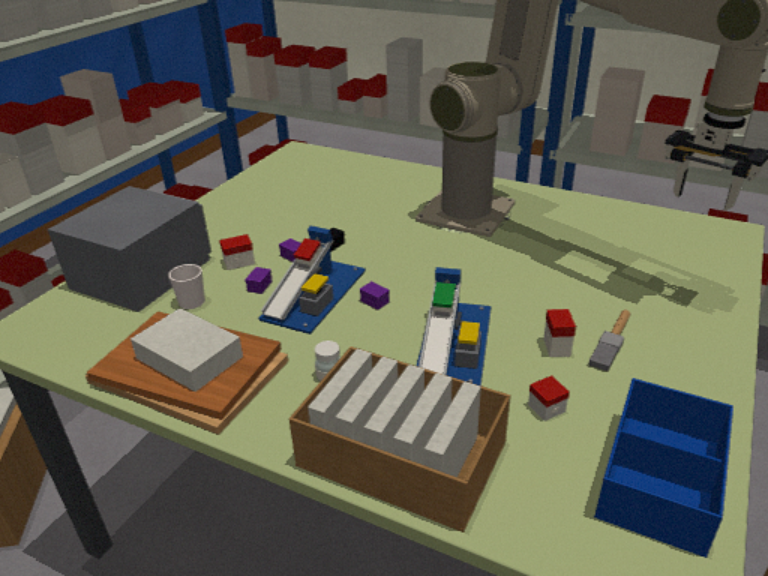

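View pics/top0.png

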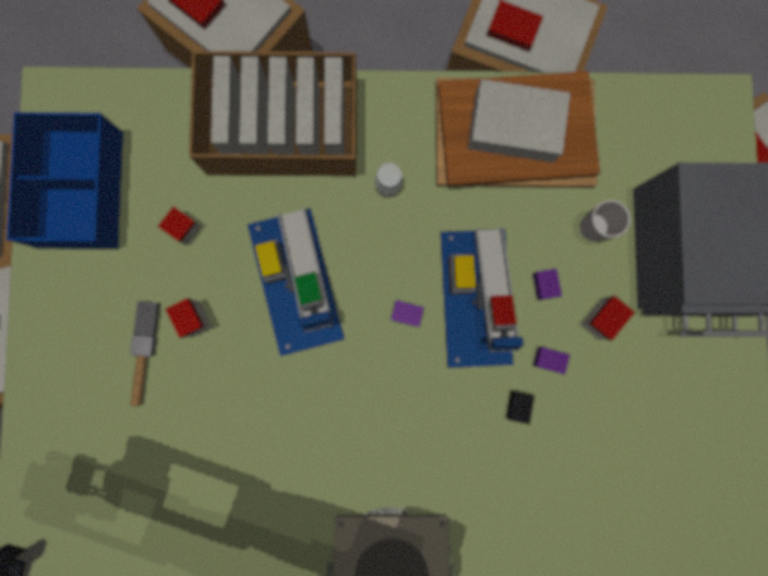

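In the top view (1.5x) there are two dispensers. The left one holds the green lid (307,290) and its key is at (268,259). The right one holds the red lid (503,310) and its key is at (464,272). Red lookalikes are the samples at (177,222), (187,316) and (612,317). Purple blocks are at (547,284), (552,360) and (408,313), and a black block is at (519,406). I choose the right-hand dispenser.

```bash
cat > h.py <<'E'
import cv2,numpy as np
from station import ctrl,camera
def ray(c,uv,z):
    R=cv2.Rodrigues(np.array(c["rvec"],float))[0];t=np.array(c["tvec"],float).ravel()
    C=-R.T@t;d=R.T@np.linalg.inv(c["K"])@np.array([uv[0],uv[1],1.]);return C+d*(z-C[2])/d[2]
def proj(c,p): return cv2.projectPoints(np.array(p,float).reshape(-1,3),np.array(c["rvec"],float),np.array(c["tvec"],float),c["K"],None)[0].reshape(-1,2)
def mask(c,col):
    h=cv2.cvtColor(c["img"],cv2.COLOR_RGB2HSV)
    r={"y":((22,150,110),(32,255,255)),"b":((100,150,40),(120,255,255)),"r":((0,180,70),(6,255,255))}[col]
    return cv2.inRange(h,*r)
def blobs(c,col,box,amin=40):
    x0,y0,x1,y1=box;m=mask(c,col);k=np.zeros_like(m);k[y0:y1,x0:x1]=m[y0:y1,x0:x1]
    return sorted([q for q in cv2.findContours(k,0,cv2.CHAIN_APPROX_NONE)[0] if cv2.contourArea(q)>=amin],key=cv2.contourArea)[::-1]
def cen(q): m=cv2.moments(q);return m["m10"]/m["m00"],m["m01"]/m["m00"]
E
python3 - <<'E'
from h import *
c=camera("top")
B=(285,145,350,255)
y=blobs(c,"y",B)[0];P=np.array([ray(c,p[0],71)[:2] for p in y],np.float32)
print("key",cen(y),ray(c,cen(y),71),cv2.minAreaRect(P))
r=blobs(c,"r",B)[0];P=np.array([ray(c,p[0],100)[:2] for p in r],np.float32)
print("lid",cen(r),ray(c,cen(r),100),cv2.minAreaRect(P))
q=np.vstack(blobs(c,"b",B,15));P=np.array([ray(c,p[0],8)[:2] for p in q],np.float32)
print("plate",cv2.minAreaRect(P),cv2.boxPoints(cv2.minAreaRect(P)))
h=cv2.cvtColor(c["img"],cv2.COLOR_RGB2HSV);x0,y0,x1,y1=310,145,350,200
m=np.zeros(h.shape[:2],np.uint8);m[y0:y1,x0:x1]=cv2.inRange(h[y0:y1,x0:x1],(0,0,110),(180,50,255))
q=max(cv2.findContours(m,0,cv2.CHAIN_APPROX_NONE)[0],key=cv2.contourArea)
print("chute px",cv2.minAreaRect(q),[ray(c,cen(q),z) for z in(45,)])
s=camera("scene")
for k in blobs(s,"y",(180,150,330,240)): print("scene key",cen(k),ray(s,cen(k),71))
cv2.imwrite("pics/crop.png",cv2.resize(c["img"][140:260,280:360,::-1],None,fx=5,fy=5,interpolation=2))
E
```

```text
key (309.4238505747126, 180.9331896551724) [ 568.70164924 -133.01596541   71.        ] ((568.5733642578125, -133.1991424560547), (56.115440368652344, 36.09231185913086), 0.22365553677082062)
lid (335.2020725388601, 206.66666666666666) [ 495.52303852 -196.46549719  100.        ] ((495.6685791015625, -196.25204467773438), (46.26140213012695, 35.544254302978516), 5.43746280670166)
plate ((526.294677734375, -177.3525390625), (260.5802001953125, 144.20504760742188), 2.73301362991333) [[ 392.71478 -111.54452]
 [ 399.59076 -255.58554]
 [ 659.8746  -243.16055]
 [ 652.9986   -99.11954]]
chute px ((329.36712646484375, 174.35902404785156), (47.64992904663086, 18.825773239135742), 82.23483276367188) [array([ 588.39898999, -193.46536823,   45.        ])]
scene key (312.4019975031211, 220.63920099875156) [593.4314218  232.02298754  71.        ]
scene key (209.65619546247817, 187.84467713787083) [ 571.82808643 -132.62409923   71.        ]
```

View pics/crop.png

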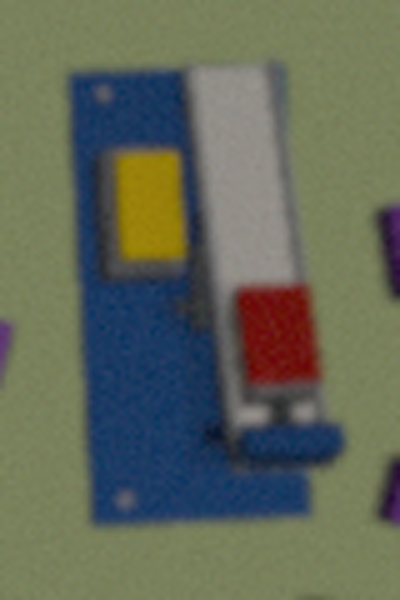

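The crop shows the red lid (277,335) on the right-hand dispenser. Its key is at (150,205), the open end is at the top (far from the robot), and the key is on the robot's left. Next I take the direction from the plate's left edge and screws.

```bash
python3 - <<'E'
from h import *
c=camera("top")
f=lambda u,v,z:ray(c,(280+(u+.5)/5-.5,140+(v+.5)/5-.5),z)[:2]
for n,a,b,z in(("edge",(70,75),(93,522),8),("screws",(103,93),(125,498),8),("keyL",(118,150),(119,260),71),("keyR",(182,150),(187,262),71)):
    A,B=f(*a,z),f(*b,z);d=A-B;print(n,A,B,np.linalg.norm(d),np.degrees(np.arctan2(d[1],d[0])))
A,B=f(308,512,8),f(93,522,8);d=B-A;print("back",A,B,np.linalg.norm(d),np.degrees(np.arctan2(-d[0],d[1])))
# full plate mask left edge fit
b=mask(c,"b");pts=[]
for v in range(158,240):
    u=np.flatnonzero(b[v,285:315]);
    if len(u): pts.append(ray(c,(285+u[0]-.5,v),8)[:2])
l=cv2.fitLine(np.array(pts,np.float32),cv2.DIST_HUBER,0,.01,.01).ravel();print("edge fit",l,np.degrees(np.arctan(l[1]/l[0])))
E
```

```text
edge [655.62589891 -98.10455587] [ 391.06555101 -109.38807599] 264.8008601009685 2.442189518279799
screws [ 644.85014916 -117.72210587] [ 405.01629422 -128.28462176] 240.06633398995686 2.521732226325201
keyL [ 600.50953238 -115.96629237] [ 538.80054736 -115.87879153] 61.70904706049332 -0.08124304163325445
keyR [ 600.6517119  -151.81953714] [ 537.79531512 -153.76753127] 62.886574858713225 1.7750958715459124
back [ 396.95131278 -235.6618419 ] [ 391.06555101 -109.38807599] 126.41086246462152 2.668688962969426
edge fit [ 9.99042928e-01  4.37406525e-02  5.25126892e+02 -1.05782265e+02] 2.5069544
```

Plate direction is 2.5° (three fits agree). Key middle is about (569.5, -133.5) and the catch point about (572, -193). The jaw midpoint target is (571, -163) with tool x along dispenser +y. I turn first, then travel at height.

>>> {"op": "arm_command", "data": {
  "commands": [
    [[0,0,0],[0,-8.45,0],4.5],
    [[0,0,0],[0,-8.45,0],4.5],
    [[-4.2,0,-2.1],[0,0,0],4.5],
    [[-4.2,0,-2.1],[0,0,0],4.5],
    [[-4.2,0,-2.1],[0,0,0],4.5],
    [[-4.2,0,-2.1],[0,0,0],4.5],
    [[-4.2,0,-2.1],[0,0,0],4.5],
    [[-4.2,0,-2.1],[0,0,0],4.5]
  ]
}}

```text
t: 1.05
position: [286.3, 333.4, 235.6]
ee_rot: [[-0.045, 0.0, -0.999], [0.999, 0.0, -0.045], [0.0, -1.0, -0.0]]
wrist_force: [1.3, -0.0, 0.9]
gripper_width: 45.2
```

>>> {"op": "arm_command", "data": {
  "commands": [
    [[-4.2,0,-2.1],[0,0,0],4.5],
    [[-4.2,0,-2.1],[0,0,0],4.5],
    [[-4.2,0,-2.1],[0,0,0],4.5],
    [[-4.2,0,-2.1],[0,0,0],4.5],
    [[-4.2,0,-2.1],[0,0,0],4.5],
    [[-4.2,0,-2.1],[0,0,0],4.5],
    [[-4.2,0,-2.1],[0,0,0],4.5],
    [[0,0,0],[0,0,0],4.5]
  ]
}}

```text
t: 1.85
position: [447.4, 43.1, 235.6]
ee_rot: [[-0.038, 0.001, -0.999], [0.999, -0.002, -0.038], [-0.002, -1.0, -0.0]]
wrist_force: [-0.1, 0.3, -0.4]
gripper_width: 45.1
```

>>> {"op": "arm_command", "data": {
  "commands": [
    [[-4.2,0,-2.3],[0,0,0],4.5],
    [[-4.2,0,-2.3],[0,0,0],4.5],
    [[-4.2,0,-2.3],[0,0,0],4.5],
    [[-4.2,0,-2.3],[0,0,0],4.5],
    [[-4.2,0,-2.3],[0,0,0],4.5],
    [[0,0,0],[0,0,0],4.5],
    [[0,0,0],[0,0,0],4.5]
  ]
}}

```text
t: 2.55
position: [569.7, -157.0, 234.6]
ee_rot: [[-0.043, -0.002, -0.999], [0.999, 0.001, -0.043], [0.001, -1.0, 0.002]]
wrist_force: [-0.7, -0.1, -0.4]
gripper_width: 45.3
```

>>> {"op": "arm_command", "data": {
  "commands": [
    [[-0.65,4,-0.1],[0,0,0],4.5],
    [[0,4,0],[0,0,0],4.5],
    [[0,3.8,0],[0,0,0],4.5],
    [[0,0,0],[0,0,0],4.5],
    [[0,0,0],[0,0,0],4.5]
  ]
}}

```text
t: 3.05
position: [570.7, -161.9, 118.4]
ee_rot: [[-0.046, -0.001, -0.999], [0.999, 0.001, -0.046], [0.001, -1.0, 0.001]]
wrist_force: [0.7, 0.5, 0.2]
gripper_width: 45.1
```

```bash
python3 - <<'E'
from h import *
o=ctrl.get_obs();print(o["position"],o["wrist_force"])
s=camera("scene");P=o["position"];x=o["ee_rot"][:,0];y=o["ee_rot"][:,1]
im=cv2.resize(s["img"][120:240,150:270,::-1],None,fx=5,fy=5,interpolation=2)
pts=[P+17*y+31*x,P+17*y-31*x,[569.5,-133.5,71],[572,-193.4,45]]
for p,cl in zip(pts,((255,0,255),(255,0,255),(0,0,0),(0,0,255))):
    u,v=proj(s,p)[0];print(u,v);cv2.circle(im,(int((u-150)*5),int((v-120)*5)),4,cl,1)
cv2.imwrite("pics/s1.png",im)
E
```

```text
[ 570.73875548 -161.89386793  118.38559067] [0.72730137 0.4755389  0.24831218]
209.72747668953397 179.7064610501327
193.1259489276817 175.86991360613234
209.80725347022846 187.42420005330703
194.78875301239535 190.13558118558774
```

View pics/s1.png

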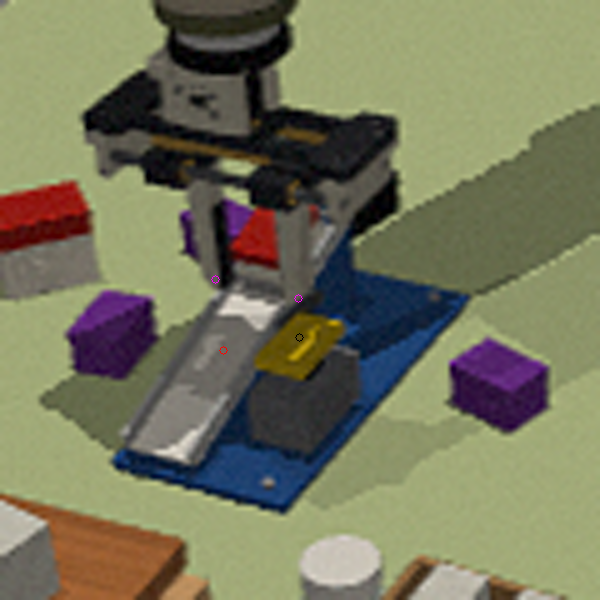

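The crop shows the fingertips at (212,280) and (295,298), matching the projections. The projected key middle (299,337) and catch point (223,350) lie centred on the key and the chute. I lower to just above the key.

>>> {"op": "arm_command", "data": {
  "commands": [
    [[-0.15,1.4,0],[0,0,0],4.5],
    [[0,1.2,0],[0,0,0],4.5],
    [[0,0,0],[0,0,0],4.5],
    [[0,0,0],[0,0,0],4.5]
  ]
}}

```text
t: 3.5
position: [570.9, -164.7, 91.2]
ee_rot: [[-0.044, -0.001, -0.999], [0.999, 0.0, -0.044], [0.0, -1.0, 0.001]]
wrist_force: [-0.2, -0.6, 1.0]
gripper_width: 45.3
```

>>> {"op": "arm_command", "data": {
  "commands": [
    [[0,0.6,0],[0,0,0],4.5],
    [[0,0.6,0],[0,0,0],4.5],
    [[0,0.6,0],[0,0,0],4.5],
    [[0,0,0],[0,0,0],4.5],
    [[0,0,0],[0,0,0],4.5]
  ]
}}

```text
t: 4.0
position: [572.1, -165.2, 74.3]
ee_rot: [[-0.044, 0.002, -0.999], [0.999, -0.001, -0.044], [-0.001, -1.0, -0.002]]
wrist_force: [1.4, -1.0, 6.2]
gripper_width: 45.0
```

```bash
python3 - <<'E'
from h import *
o=ctrl.get_obs();print(o["position"],o["wrist_force"])
s=camera("scene")
cv2.imwrite("pics/s2.png",cv2.resize(s["img"][120:240,150:270,::-1],None,fx=5,fy=5,interpolation=2))
E
```

```text
[ 572.12722476 -165.24187159   74.3216296 ] [ 1.42053775 -1.00983201  6.20983392]
```

View pics/s2.png

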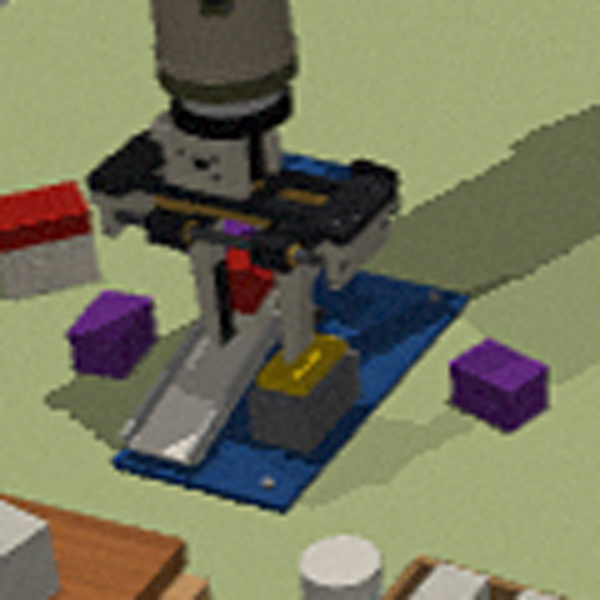

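The key is pressed, with 6.2 N upward on the wrist. The red lid (250,280) has moved forward against the chute finger. I add a little push, let it settle and check the box position.

>>> {"op": "arm_command", "data": {
  "commands": [
    [[0,0.1,0],[0,0,0],4.5],
    [[0,0,0],[0,0,0],4.5],
    [[0,0,0],[0,0,0],4.5],
    [[0,0,0],[0,0,0],4.5],
    [[0,0,0],[0,0,0],4.5],
    [[0,0,0],[0,0,0],4.5]
  ]
}}

```text
t: 4.65
position: [572.2, -165.2, 74.2]
ee_rot: [[-0.044, 0.002, -0.999], [0.999, -0.001, -0.044], [-0.001, -1.0, -0.002]]
wrist_force: [-2.5, -0.3, 10.8]
gripper_width: 45.3
```

```bash
python3 - <<'E'
from h import *
ims=[]
for i in range(2):
    c=camera("top");o=ctrl.get_obs();print(o["position"],o["wrist_force"],o["gripper_width"])
    for n,cc,b in(("top",c,(310,160,352,230)),("scene",camera("scene"),(190,150,220,200))):
        for q in blobs(cc,"r",b,10): print(n,cv2.contourArea(q),cen(q),ray(cc,cen(q),91))
s=camera("scene")
a=cv2.resize(s["img"][140:220,160:240,::-1],(400,400),interpolation=2);b=cv2.resize(c["img"][150:230,290:370,::-1],(400,400),interpolation=2)
cv2.imwrite("pics/s3.png",np.hstack([a,b]))
E
```

```text
[ 572.18096221 -165.25942719   74.16829838] [-1.96429345  0.92959648 12.08681754] 44.77767953067255
top 66.0 (336.20707070707067, 196.01262626262624) [ 525.05802799 -202.01775174   91.        ]
scene 48.5 (198.6632302405498, 175.49484536082474) [ 548.92502131 -187.74998645   91.        ]
[ 572.19771904 -165.2312943    74.17112845] [-2.05632423  0.41152542 12.31696821] 45.266189304535565
top 64.5 (336.2118863049095, 195.9328165374677) [ 525.27614663 -202.03484037   91.        ]
scene 53.0 (198.7578616352201, 175.54402515723268) [ 549.05371153 -187.29344903   91.        ]
```

View pics/s3.png

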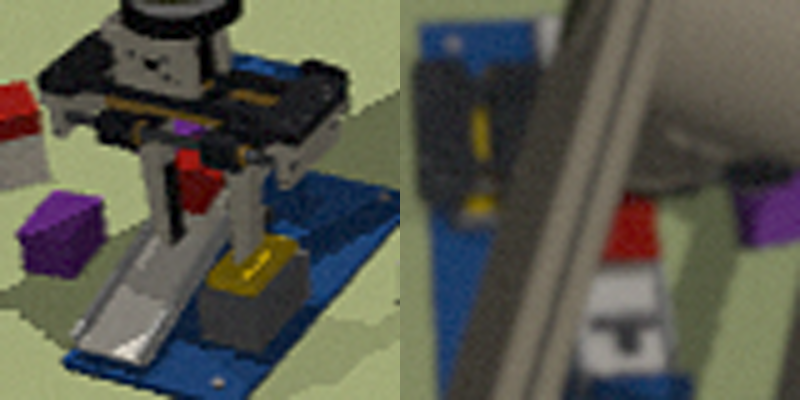

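Left half: key (255,268) fully down under one finger, with the red lid (200,185) directly behind the chute finger. Right half: the space behind the box is empty, and the box's rear edge at about (640,262) casts to x ≈ 508 mm. A box touching the finger would have its rear at about 510 mm. Push is steady at 12 N and the box is still, so I hand in.

```bash
python3 -c "
from h import *
c=camera('top');print(ray(c,(338,202.4),96))
print(ctrl.close_job());o=ctrl.get_obs();print(o['t'],o['position'],o['wrist_force'])"
```

```text
[ 507.31046229 -205.28616904   96.        ]
the job is handed in; nothing more can be done
None
the job is handed in; nothing more can be done
```

I pressed the red dispenser's key fully down with one finger and stopped the popped box with the other finger in the chute. I handed the job in still holding, at about 5 s of the 32 s allowed.

**Last checks that agreed:**
- **Key:** the fingertip stood at about 57 mm, the key's bottom position, with a steady push of about 12 N.
- **Box:** its rear edge measured at x ≈ 507 mm, against about 510 mm for a box touching the finger. It did not move between two looks, and the feeder space behind it was empty.
- **Surroundings:** the gripper went down only over the red dispenser, and I saw nothing else moved. I did not re-measure the green dispenser or the loose objects at the end.

**Checks that disagreed or were weak:**
- **Contact force:** the wrist's sideways force reading (about -2 N) was too noisy to confirm the light contact between box and finger. I inferred it from the box's position and the slope.
- **Lid position:** in the last pictures the lid was partly hidden by the arm and gripper. Its centre read x ≈ 525 mm from the top camera and 549 mm from the scene camera, so I relied on the rear edge instead.

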